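# Set the ball run's ratchet prop to its third click and lock it

## Robot

A 6-joint arm with a two-finger parallel gripper is mounted at the origin on the work surface. World frame = base frame: x ahead of the robot, y to its left, z up, the work surface at z = 0. Lengths are in mm, angles in rad, forces in N, time in s.
With the tool pointing down it reaches from about 275 to 875 mm from the base axis. Payload 12.5 kg.
Tool frame: the origin (TCP) lies at the very end of the fingers, on their centre line; the grasp point (between the pads) lies 19 mm behind it (bot.tcp_to_grasp is the distance from the TCP to the grasp point, in mm); z points along the fingers, y is the direction in which the jaws open and shut (so a half turn about z gives the same grasp; the last joint's range is limited). The gripper opens to 85 mm and grips with 20 to 120 N. Pads are 22 mm wide; open, the fingers measure 114 mm over their backs; the gripper's body (76 mm by 85 mm) begins 54 mm behind the grasp point. The pads swing forward as they close: fully open they stand 13 mm farther back than shut.
Start: joints at [-1.32, 0.351, 1.652, -0, 1.139, -0.085], TCP at [181.257, -519.259, 231.29] pointing down, gripper open.
Joint ranges: [-2.75, 2.75], [-0.79, 2.1], [0.01, 2.65], [-1.57, 4.71], [0.07, 3.14], [-2.87, 2.87]. Speed limits (rad/s): [2.22, 2.22, 2.79, 3.14, 3.14, 3.14].

## Interface

Orientations are given as a unit quaternion [w, x, y, z].
In Python, from station import bot, grab_frame gives the robot as it stands.
- The arm moves only by the tool jog_arm, never from a script. Its argument "increments" is a list of rows, each a list of 7 numbers: the turn, a rotation vector about the tool's x, y, z in rad, then the shift along the tool's x, y, z in m, then the opening, from 0 (shut) to 1 (fully open). A call has 1 to 12 rows; each row shifts and turns the commanded pose from where the row before left it, along the tool's axes as they then stand; what a row does not reach is not made up. A row lasts 1/8 s, in which the tool goes at most 62.5 mm and 10.7 degrees, less where a joint would pass 70% of its speed; a pose out of reach is approached as far as the arm can. A call with a gripper value outside its range is refused whole. The fingers move at their own pace and stop on an object; "force" is the grip in N (left out, the last holds). Time passes only in rows, so rows that do not move let the fingers close. It gives the time, the measured TCP pose, the force and the opening at its end, in the units of the state.
- bot.read_state(): the state, without advancing time (a new reading comes with each control period).
- grab_frame(name): name is "scene" or "top" or "wrist"; returns a dict with "frame" (480x640x3 uint8, blue, green, red), "fx", "fy", "cx", "cy" (pixels), "distortion" ([k1, k2, p1, p2, k3] as OpenCV has them; the pictures are not rectified), "world_from_camera" (4x4, takes a point from camera to world coordinates); the wrist camera has in their place "tool_from_camera" (4x4, takes a point from camera to tool coordinates, whose origin is the TCP and whose axes are the flange's). Camera axes: x right, y down, z forward; pixel columns grow to the right and rows downward; lengths in mm; the calibration is good to about 2 mm. A picture is of the moment at which its call begins: read the wrist's pose just before it. There is no depth.
- bot.finish_job(): hands the job in, once; it reports no verdict.
The state is a dict: "clock": time; "qpos": joint angles; "joint_velocities": joint speeds; "tau": joint torques, N m; "ee_pos": TCP position; "orientation": TCP orientation; "force": force on the tool from outside, world axes, zero at the start; "wrist_torque": the same for the moment, N m; "grip_width": finger opening in mm.
Only numpy, scipy, OpenCV 4.12 (cv2) and the standard library are available. Lean on these libraries where they do the work, as an engineer would, in place of code of your own. Each camera call takes 0.05 s, during which the arm holds its last target.

## Task

Set the slope of the ball run: pull the ratchet prop's column slowly up (no faster than about 2 cm a second) by its black knob until it has clicked exactly three times, then press it gently back down until its tooth sits firmly on the pawl, and let go. Then slide the lock tab on the pawl housing fully home so the prop is locked at that height, and leave the other things on the ledge where they stand.

Things in the scene. Friction and masses are not known exactly. Their poses are not given: they have to be found in the camera images.
- stand: Fixed ball-run stand. Origin: at table height on the axis of its ratchet column; z up. Foot board 110 mm in x, y -390 to 120, 12 thick. The column stands at the origin between two dark guide posts (outer x +-19, top z 135); dark steel pawl housing at y 12 to 110 (56 wide in x, z 100 to 135). A hinged wooden chute 80 wide lies along -y, from y -22 (z 80 to 150) to y -360, carried by the column.
- column: Ratchet column: 16 mm square shaft sliding along the stand's z, topped by a round black knob 30 across, 34 high. Origin: on the axis inside the knob, 18 mm below its top; 192 to 204 mm above the table at the start, a random height below the first click. Travel 105 mm from the lowest. Stiff: stays where it is left, takes 8 to 11 N to raise over a smooth part, 2 to 5 N to push down.
- teeth (a point): Point on the column's +y face among its four saw teeth, 134 mm below the knob's origin; moves with it. Teeth are about 20 mm apart; first click 15 to 45 mm above the start. Over each tooth the pull grows by 4 to 9 N within about 5 mm of rise, then drops at its crest; the pawl snaps under it (the click) 3 to 6 mm above the crest. Raise slower than 30 mm/s: faster, a tooth overloads the pawl.
- pawl (a point): Fixed point of the stand: middle of the pawl's slot, stand y 9, z 118. The spring pawl itself is set up to 9 mm higher or lower in it, differently each time. It snaps in under each tooth and cannot be released by hand. Pushed down after a click, the column slides back and stops hard when that tooth lands on the pawl; 9 to 13 N of push seats it firmly. Over 20 N on it damages it.
- lock_grip (a point): Centre of the lock tab's gripping part: steel tab 12 mm (stand x) by 24 mm (stand y), standing 28 mm above the housing's top; this point is 10 mm below its top, z 153 over the table. At the start it is at x -20, y 88.5 of the stand frame. It slides along the stand's +x with about 2 N and stays where it is left.
- lock (a joint): Travel of the lock tab along the stand's +x: 0 open (start), 0.020 m fully home against its stop. Its bolt goes behind the pawl, so it goes home only when the pawl is fully snapped in; once it is home the column cannot be raised.
- rook: Black ceramic rook chess piece, 42 mm across, 70 high, near the stand. Origin under its centre. Leave alone.
- draughts: Pile of four glued wooden draughts, 36 mm across, 39 high, near the stand. Origin under its centre. Leave alone.
- dice_cup: Wooden dice cup, 68 mm across, 85 high, near the stand. Origin under its centre. Leave alone.
- canister: Clear plastic canister with a white screw top, 84 mm across, 122 high, on the left of the ledge. Origin under its centre. Leave alone.

How it is judged (in metres and radians):
On the way, in this order (a step that is already met when the one before it is completed fails the run):
1. the column, let go, rests still at its third notch, bearing on the pawl, with the lock still open (z of column in the frame of stand between 0.2597 and 0.2799 m and contact force between column and stand above 7.5 N and linear speed of column below 0.003 m/s and value of joint lock below 0.004 m and contact force between the fingers and column below 0.5 N), for 0.3 s.
2. the lock tab is fully home (value of joint lock above 0.017 m), for 0.2 s.
At the end, for the whole second after the job is handed in: The column stands at rest at its third notch (knob within 10 mm of that notch's middle setting), its tooth bearing on the pawl with more than 7.5 N, and the lock tab is within 3 mm of fully home (it goes home only with the pawl snapped in) (z of column in the frame of stand between 0.2597 and 0.2799 m and contact force between column and stand above 7.5 N and value of joint lock above 0.017 m and linear speed of column below 0.005 m/s); the robot touches nothing.
It fails at once if the column is forced against the stand's pawl with more than 20 N (contact force between column and stand above 20 N).
It fails at once if the rook, draughts, dice cup or canister is moved more than 20 mm (distance of any of rook, draughts, dice_cup, canister from where it was at the start of the episode above 0.02 m).
It also fails if it takes over 72 s, if anything falls off the work surface, if the arm or the gripper's body presses on something with over 40 N, if the wrist force passes 120 N, or if a joint passes its speed limit or range.

## Working session

There is one attempt and no reset: what is moved stays moved. The work goes in short steps, Python scripts to look and compute and a tool call to move; the robot and the scene stay as the last step left them, time stands still between calls to the robot, and variables do not carry over. Pictures are saved under pics/ and viewed, and the job is handed in when it is done.

Besides the shell and the picture viewer there is one more tool, called after ">>>" as name(argument=value, ...), one argument or row to a line, values as JSON. jog_arm: Moves the arm, as the interface text tells. Its arguments: {"type":"object","properties":{"increments":{"type":"array"},"force":{"type":"number"}},"required":["increments"]}

```bash
ls; mkdir -p pics; python3 - <<'E'
from station import bot, grab_frame
import cv2
s=bot.read_state()
print({k:(v if not hasattr(v,'tolist') else v.tolist()) for k,v in s.items()})
print(bot.tcp_to_grasp)
for n in ["scene","top","wrist"]:
    g=grab_frame(n); cv2.imwrite(f"pics/{n}0.png",g["frame"])
    print(n,g["fx"],g["cx"],g["cy"],g["distortion"]); print(g.get("world_from_camera",g.get("tool_from_camera")))
E
```

```text
pics
{'clock': 0.0, 'qpos': [-1.3195775986107072, 0.3512394950461421, 1.6524212035170935, 1.681863040020895e-05, 1.1391007196054734, -0.08461370390309281], 'joint_velocities': [0.000936486649634718, -0.000681186037834856, -0.000455114851855756, 0.0015476798018409456, 0.0016858306318188524, 0.0004306042126089579], 'tau': [-0.0003246734559070319, -50.60900688171387, -29.1402930021286, -8.24769381324586e-05, 0.00440479489043355, -5.700640599570761e-06], 'ee_pos': [181.1940930962752, -518.9476298422926, 230.75773443105027], 'orientation': [-0.0005829911671950546, 0.9859355867496492, 0.16712473551123064, -4.101493925442129e-05], 'force': [-0.03601741664598318, -0.03244728306572067, 0.06416060463474262], 'wrist_torque': [0.03143766309574315, 0.08595376153968148, -0.025927669804023046], 'grip_width': 85.22544737460171}
18.700000000000003
scene 543.7977290581665 319.19885906720214 244.30701420639065 [-0.02791657  0.          0.          0.          0.        ]
[[ 7.93098011e-01  4.60577059e-01 -3.98577869e-01  9.18108581e+02]
 [ 6.08895706e-01 -6.16217453e-01  4.99521842e-01 -3.34134338e+02]
[... 218 characters left out ...]
  0.          0.          0.        ]
[[ 2.37093391e-02 -9.89759519e-01  1.40762073e-01  4.23250620e+02]
 [-9.99615770e-01 -2.54930519e-02 -1.08819189e-02  1.17163160e+02]
 [ 1.43589377e-02 -1.40449985e-01 -9.89983648e-01  1.12451919e+03]
 [ 0.00000000e+00  0.00000000e+00  0.00000000e+00  1.00000000e+00]]
wrist 398.63585677160125 321.69802565968286 243.74851121281347 [-0.03743081  0.          0.          0.          0.        ]
[[-3.60593182e-04 -9.52222471e-01 -3.05405035e-01  7.72242373e+01]
 [ 9.99999924e-01 -3.87825634e-04  2.84970028e-05  3.53006270e-01]
 [-1.45579388e-04 -3.05405002e-01  9.52222539e-01 -1.42050945e+02]
 [ 0.00000000e+00  0.00000000e+00  0.00000000e+00  1.00000000e+00]]
```

View pics/scene0.png

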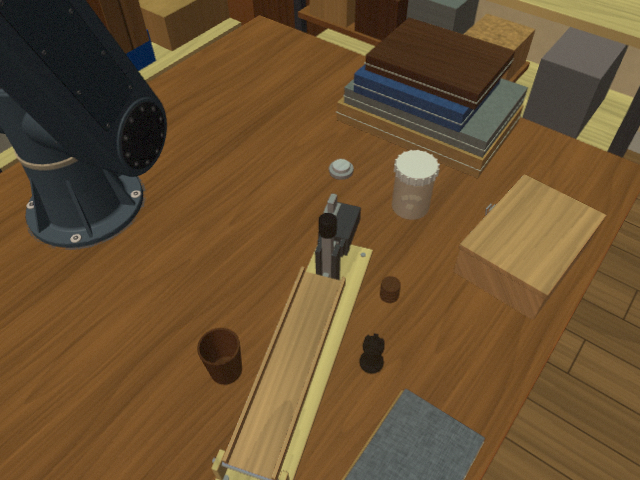

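View pics/top0.png

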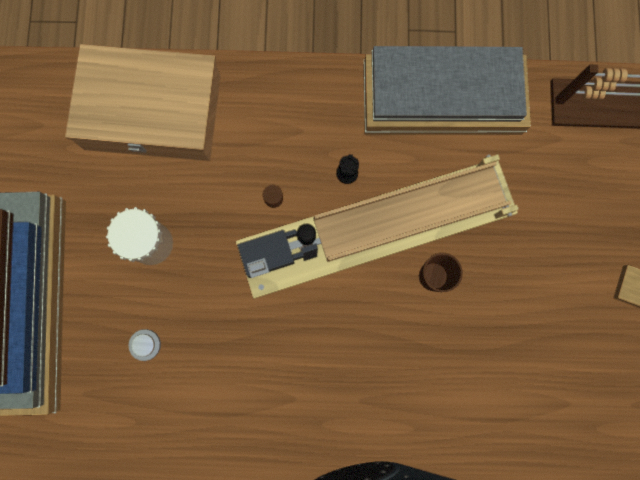

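View pics/wrist0.png

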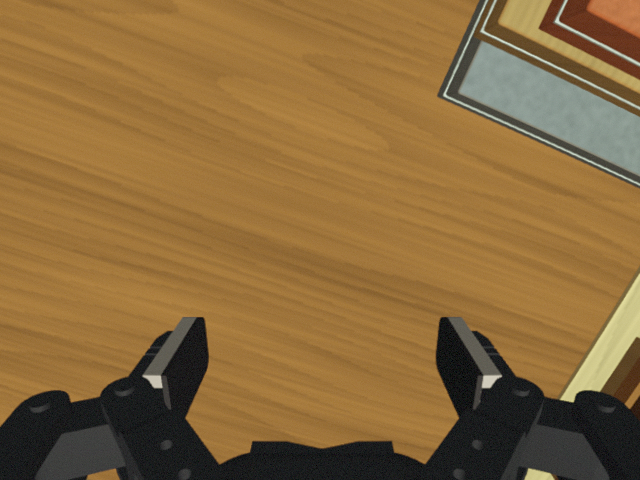

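```bash
python3 - <<'E'
import cv2
a=cv2.imread("pics/top0.png")[200:310,225:345]; cv2.imwrite("pics/topc.png",cv2.resize(a,None,fx=5,fy=5,interpolation=cv2.INTER_CUBIC))
a=cv2.imread("pics/scene0.png")[185:295,290:380]; cv2.imwrite("pics/scenec.png",cv2.resize(a,None,fx=5,fy=5,interpolation=cv2.INTER_CUBIC))
E
```

```text
(no output)
```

View pics/topc.png

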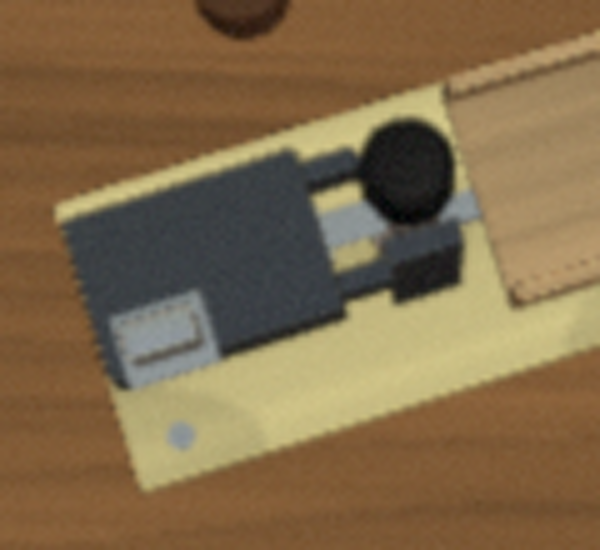

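View pics/scenec.png

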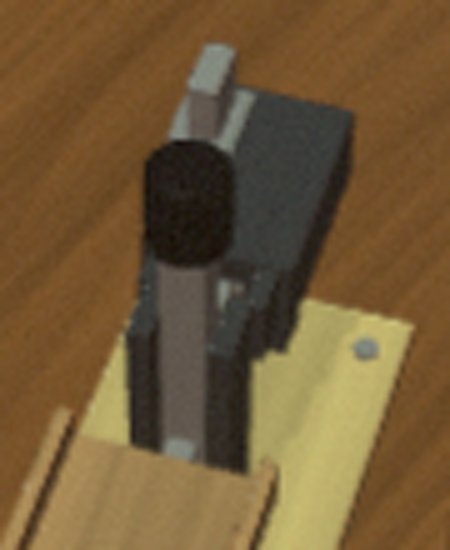

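```bash
cat > h.py <<'E'
import numpy as np, cv2
from station import bot, grab_frame
from scipy.spatial.transform import Rotation as R
def T_tool(s):
    q=s["orientation"]; T=np.eye(4); T[:3,:3]=R.from_quat([q[1],q[2],q[3],q[0]]).as_matrix(); T[:3,3]=s["ee_pos"]; return T
def cam(name):
    s=bot.read_state(); g=grab_frame(name)
    g["W"]=g["world_from_camera"] if name!="wrist" else T_tool(s)@g["tool_from_camera"]
    return g
def ray(g,uv,W=None):
    W=g["W"] if W is None else W
    K=np.array([[g["fx"],0,g["cx"]],[0,g["fy"],g["cy"]],[0,0,1]])
    p=cv2.undistortPoints(np.array([[uv]],float),K,np.array(g["distortion"]))[0,0]
    d=W[:3,:3]@np.array([p[0],p[1],1]); return W[:3,3],d/np.linalg.norm(d)
def proj(g,P,W=None):
    W=g["W"] if W is None else W
    K=np.array([[g["fx"],0,g["cx"]],[0,g["fy"],g["cy"]],[0,0,1]])
    M=np.linalg.inv(W); P=np.atleast_2d(np.array(P,float))
    return cv2.projectPoints(P,cv2.Rodrigues(M[:3,:3])[0],M[:3,3],K,np.array(g["distortion"]))[0].reshape(-1,2)
def tri(rays):
    A=np.zeros((3,3));b=np.zeros(3)
    for o,d in rays:
        M=np.eye(3)-np.outer(d,d);A+=M;b+=M@o
    x=np.linalg.solve(A,b); return x,[np.linalg.norm((np.eye(3)-np.outer(d,d))@(x-o)) for o,d in rays]
def onz(r,z): o,d=r; return o+d*(z-o[2])/d[2]
E
python3 - <<'E'
from h import *
np.set_printoptions(precision=1,suppress=True)
t=cam("top");s=cam("scene")
print("knobtop",tri([ray(t,(306.4,234.4)),ray(s,(328,219.8))]))
print("tab",tri([ray(t,(257,267.4)),ray(s,(332.6,199))]))
c=lambda x,y:(225+x/5,200+y/5)
for n,p,z in [("foot -x+y",(145,490),12),("foot +x +y",(57,212),12),("tab",(160,337),163),("knob",(407,170),214)]:
    print(n,onz(ray(t,c(*p)),z))
# foot far end corners in full image
for n,p in [("a",(490,160)),("b",(514,212))]: print(n,onz(ray(t,p),12))
# others
for n,p,z in [("draughts",(272,196),20),("rook",(348,170),35),("canister",(134,233),122),("cup",(441,273),42)]: print(n,onz(ray(t,p),z))
E
```

```text
knobtop (array([563.6, 130.5, 203. ]), [np.float64(2.374827048794774), np.float64(2.3748270487946512)])
tab (array([516.1, 206.9, 158.9]), [np.float64(2.4227003754351775), np.float64(2.422700375435155)])
foot -x+y [473.1 221.8  12. ]
foot +x +y [572.7 257.6  12. ]
tab [514.  204.8 163. ]
knob [560.8 128.7 214. ]
a [ 739.6 -206.9   12. ]
b [ 642.3 -249.9   12. ]
draughts [658.4 195.5  20. ]
rook [706.8  58.9  35. ]
canister [569.1 412.1 122. ]
cup [ 523.5 -107.8   42. ]
```

```bash
cat >> h.py <<'E'
def sim(T,rows):
    T=T.copy()
    for r in rows:
        D=np.eye(4);D[:3,:3]=R.from_rotvec(r[:3]).as_matrix();D[:3,3]=np.array(r[3:6])*1000
        T=T@D
    return T
E
python3 - <<'E'
from h import *
np.set_printoptions(precision=3,suppress=True)
from scipy.linalg import logm
T=T_tool(bot.read_state())
a=np.radians(109.7)
G=np.eye(4);G[:3,0]=[np.cos(a),np.sin(a),0];G[:3,1]=[np.sin(a),-np.cos(a),0];G[:3,2]=[0,0,-1];G[:3,3]=[563,128,320]
L=logm(np.linalg.inv(T)@G).real
print(L[:3,3]/16,L[2,1]/16,L[0,2]/16,L[1,0]/16)
rows=[[0,0,-.099,.0555,-.004,-.0056]]*16
print(sim(T,rows))
E
```

```text
[52.017  4.558 -5.557] -2.358980143841051e-05 -2.6069174114361374e-05 -0.09867492890888457
[[ -0.342   0.94   -0.    508.01 ]
 [  0.94    0.342   0.    211.524]
 [  0.001   0.     -1.    320.95 ]
 [  0.      0.      0.      1.   ]]
```

>>> jog_arm(
  increments=[
    [0,0,-0.0987,0.052,0.0046,-0.0056,1],
    [0,0,-0.0987,0.052,0.0046,-0.0056,1],
    [0,0,-0.0987,0.052,0.0046,-0.0056,1],
    [0,0,-0.0987,0.052,0.0046,-0.0056,1],
    [0,0,-0.0987,0.052,0.0046,-0.0056,1],
    [0,0,-0.0987,0.052,0.0046,-0.0056,1],
    [0,0,-0.0987,0.052,0.0046,-0.0056,1],
    [0,0,-0.0987,0.052,0.0046,-0.0056,1],
  ],
)

```text
clock: 1.25
ee_pos: [519.8, -290.4, 276.1]
orientation: [-0.0, 0.845, 0.535, -0.0]
force: [1.2, -0.9, 0.0]
grip_width: 85.3
```

>>> jog_arm(
  increments=[
    [0,0,-0.0987,0.052,0.0046,-0.0056,1],
    [0,0,-0.0987,0.052,0.0046,-0.0056,1],
    [0,0,-0.0987,0.052,0.0046,-0.0056,1],
    [0,0,-0.0987,0.052,0.0046,-0.0056,1],
    [0,0,-0.0987,0.052,0.0046,-0.0056,1],
    [0,0,-0.0987,0.052,0.0046,-0.0056,1],
    [0,0,-0.0987,0.052,0.0046,-0.0056,1],
    [0,0,-0.0987,0.052,0.0046,-0.0056,1],
    [0,0,0,0,0,0,1],
    [0,0,0,0,0,0,1],
  ],
)

```text
clock: 2.5
ee_pos: [594.9, 107.8, 320.7]
orientation: [-0.0, 0.576, 0.818, -0.0]
force: [-0.3, -0.4, 0.4]
grip_width: 85.5
```

```bash
python3 - <<'E'
from h import *
np.set_printoptions(precision=3,suppress=True)
s=bot.read_state();print(s["clock"]);print(T_tool(s),s["force"])
g=cam("wrist");cv2.imwrite("pics/w1.png",g["frame"]);np.save("w1.npy",g["W"])
E
```

```text
2.5
[[ -0.337   0.941  -0.    594.907]
 [  0.941   0.337  -0.    107.768]
 [ -0.     -0.     -1.    320.673]
 [  0.      0.      0.      1.   ]] [-0.251 -0.369  0.352]
```

View pics/w1.png

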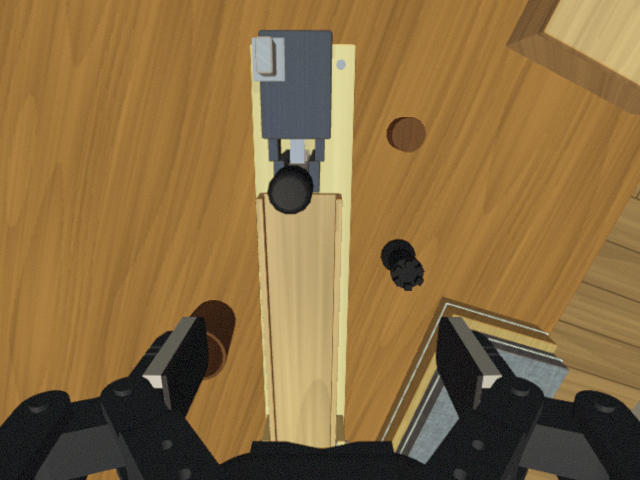

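```bash
python3 - <<'E'
import cv2
a=cv2.imread("pics/w1.png")[20:220,235:375]; cv2.imwrite("pics/w1c.png",cv2.resize(a,None,fx=4,fy=4,interpolation=cv2.INTER_CUBIC)[:600*2])
a=cv2.imread("pics/w1.png")[150:220,250:350]; cv2.imwrite("pics/w1d.png",cv2.resize(a,None,fx=7,fy=7,interpolation=cv2.INTER_CUBIC))
a=cv2.imread("pics/w1.png")[20:100,240:340]; cv2.imwrite("pics/w1e.png",cv2.resize(a,None,fx=7,fy=7,interpolation=cv2.INTER_CUBIC))
E
```

```text
(no output)
```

View pics/w1d.png

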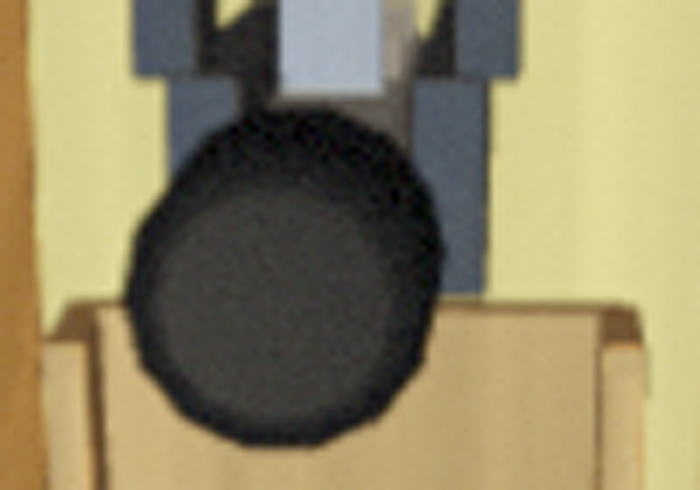

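View pics/w1e.png

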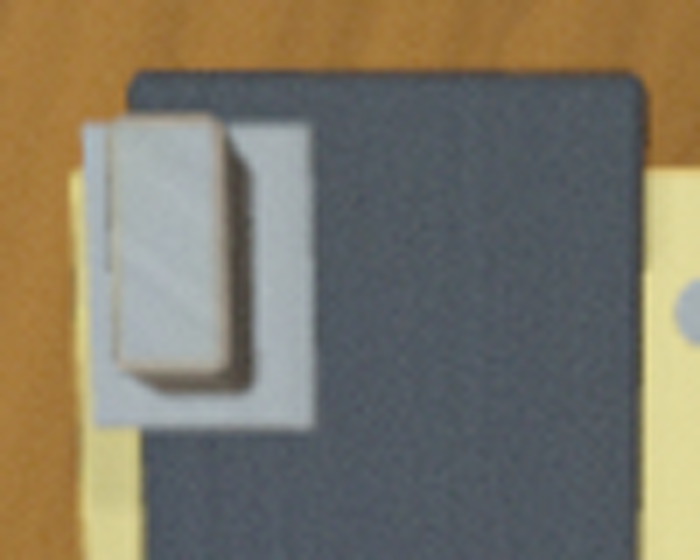

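```bash
python3 - <<'E'
from h import *
np.set_printoptions(precision=1,suppress=True)
g=cam("wrist");W=np.load("w1.npy");t=cam("top");s=cam("scene")
k=[ray(g,(289.2,193),W),ray(t,(306.4,234.2)),ray(s,(328,219.8))]
b=[ray(g,(264,54.6),W),ray(t,(257,267.4)),ray(s,(332.6,199))]
for n,r,zs in (("knob",k,(205,210,215,220)),("tab",b,(158,163))):
    print(n,tri(r),tri(r[:2]),tri([r[0],r[2]]))
    for z in zs: print(z,onz(r[0],z),onz(r[1],z),onz(r[2],z))
E
```

```text
knob (array([563.9, 129.4, 204.5]), [np.float64(1.0631678754101648), np.float64(2.079220458365132), np.float64(2.674799676194486)]) (array([563.1, 128.3, 201.5]), [np.float64(0.8641841390927337), np.float64(0.8641841390927584)]) (array([565.2, 129.5, 205.9]), [np.float64(1.625656860934237), np.float64(1.6256568609343758)])
205 [563.8 128.5 205. ] [561.9 128.8 205. ] [566.2 130.8 205. ]
210 [563.9 129.5 210. ] [561.1 128.7 210. ] [569.  127.2 210. ]
215 [564.  130.5 215. ] [560.4 128.7 215. ] [571.7 123.6 215. ]
220 [564.  131.5 220. ] [559.6 128.6 220. ] [574.5 120.  220. ]
tab (array([516. , 206.6, 159.1]), [np.float64(0.4675456581517908), np.float64(2.1957432582688563), np.float64(2.655213553055075)]) (array([514.8, 206.2, 154. ]), [np.float64(0.5448060150190615), np.float64(0.544806015019058)]) (array([517.2, 206.9, 160.5]), [np.float64(1.497318805107267), np.float64(1.4973188051073176)])
158 [515.5 206.4 158. ] [514.4 205.2 158. ] [517.1 209.5 158. ]
163 [516.3 205.9 163. ] [514.  204.8 163. ] [520.  205.5 163. ]
```

>>> jog_arm(
  increments=[
    [0,0,0,0.0154,-0.011,0,1],
    [0,0,0,0.0154,-0.011,0,1],
    [0,0,0,0,0,0.03,1],
    [0,0,0,0,0,0.03,1],
    [0,0,0,0,0,0.03,1],
    [0,0,0,0,0,0,1],
    [0,0,0,0,0,0,1],
  ],
)

```text
clock: 3.58
ee_pos: [564.0, 130.0, 232.4]
orientation: [0.001, 0.575, 0.818, 0.001]
force: [0.4, 0.1, 1.0]
grip_width: 85.5
```

```bash
python3 - <<'E'
from h import *
np.set_printoptions(precision=3,suppress=True)
s=bot.read_state();print(s["clock"],s["ee_pos"],s["force"])
g=cam("wrist");cv2.imwrite("pics/w2.png",g["frame"]);np.save("w2.npy",g["W"])
g=cam("scene");cv2.imwrite("pics/s2.png",cv2.resize(g["frame"][150:300,260:460],None,fx=4,fy=4))
E
```

```text
3.575 [563.992 130.026 232.359] [0.398 0.061 1.026]
```

View pics/w2.png

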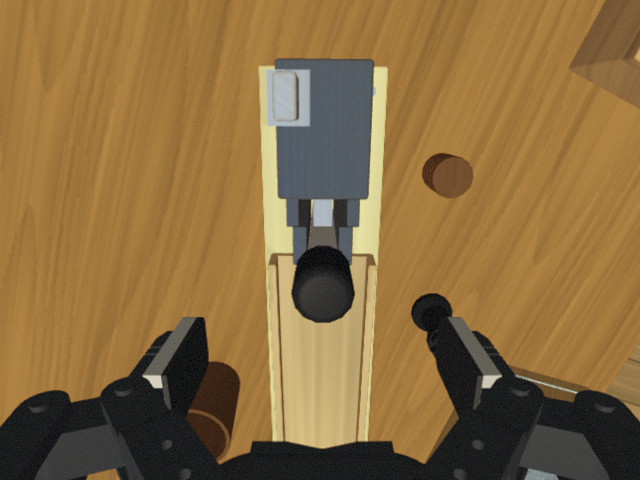

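View pics/s2.png

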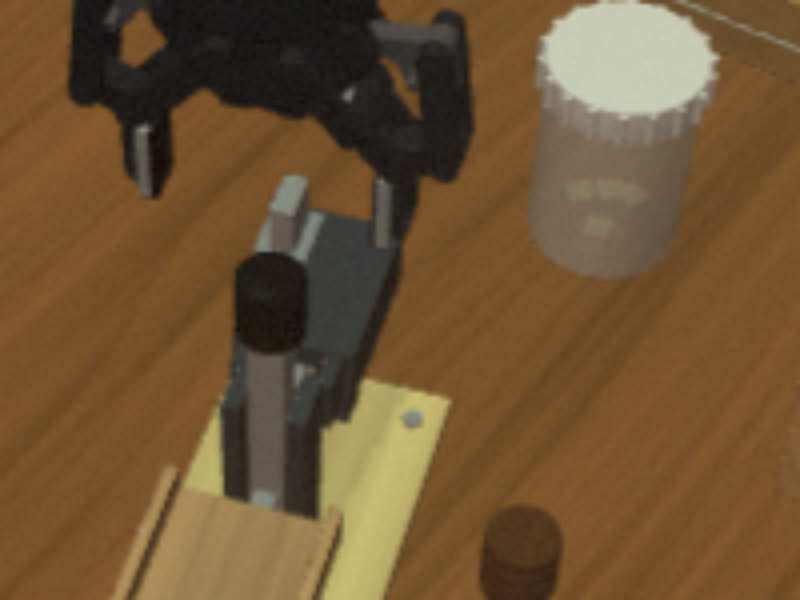

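```bash
python3 - <<'E'
from h import *
np.set_printoptions(precision=1,suppress=True)
g=cam("wrist")
r1=ray(g,(289.2,193),np.load("w1.npy"));r2=ray(g,(323.3,292.5),np.load("w2.npy"))
print(tri([r1,r2]));print(onz(r1,210),onz(r2,210))
r1=ray(g,(264,54.6),np.load("w1.npy"));r2=ray(g,(285.2,95.5),np.load("w2.npy"))
print(tri([r1,r2]),onz(r1,163),onz(r2,163))
E
```

```text
(array([564.1, 128. , 201.8]), [np.float64(0.36767620092919884), np.float64(0.3676762009292096)])
[563.9 129.5 210. ] [563.  131.8 210. ]
(array([516. , 206.2, 160.5]), [np.float64(0.11935260826171389), np.float64(0.11935260826175706)]) [516.3 205.9 163. ] [516.3 206.3 163. ]
```

>>> jog_arm(
  increments=[
    [0,0,0,0,0,0.02,1],
    [0,0,0,0,0,0.02,1],
    [0,0,0,0,0,0.02,1],
    [0,0,0,0,0,0,1],
    [0,0,0,0,0,0,0.2],
    [0,0,0,0,0,0,0.2],
    [0,0,0,0,0,0,0.2],
    [0,0,0,0,0,0,0.2],
    [0,0,0,0,0,0,0.2],
    [0,0,0,0,0,0,0.2],
  ],
  force=60,
)

```text
clock: 4.97
ee_pos: [564.6, 129.8, 171.7]
orientation: [0.001, 0.576, 0.818, 0.001]
force: [2.1, 2.3, 5.3]
grip_width: 28.2
```

```bash
python3 - <<'E'
from h import *
np.set_printoptions(precision=3,suppress=True)
s=bot.read_state();print(s["clock"],s["ee_pos"],s["force"],s["grip_width"],s["wrist_torque"])
g=cam("wrist");cv2.imwrite("pics/w3.png",g["frame"])
g=cam("scene");cv2.imwrite("pics/s3.png",cv2.resize(g["frame"][150:300,260:460],None,fx=4,fy=4))
E
```

```text
4.975 [564.592 129.84  171.744] [2.072 2.304 5.275] 28.24370358545064 [ 0.287 -0.421  0.058]
```

View pics/w3.png

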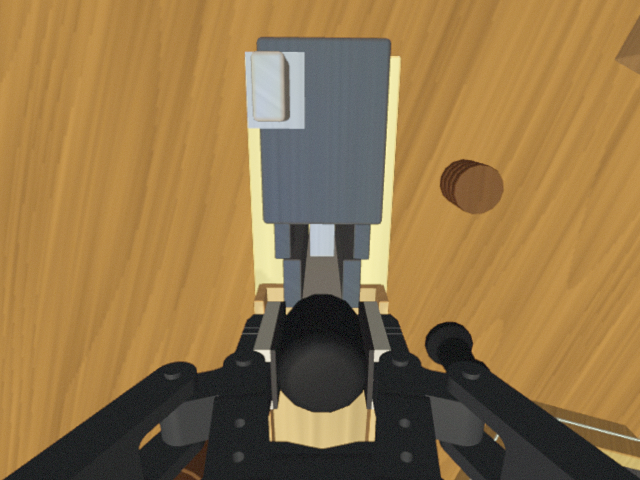

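View pics/s3.png

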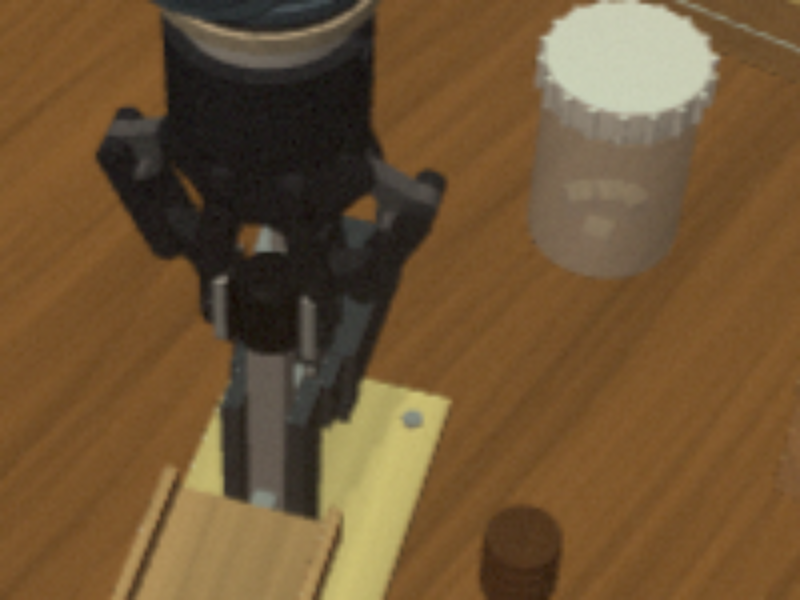

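>>> jog_arm(
  increments=[
    [0,0,0,0,0,-0.001,0.2],
    [0,0,0,0,0,-0.002,0.2],
    [0,0,0,0,0,-0.002,0.2],
  ],
)

```text
clock: 5.45
ee_pos: [564.5, 129.8, 175.1]
orientation: [0.0, 0.576, 0.818, 0.001]
force: [11.0, 3.8, -10.2]
grip_width: 28.2
```

>>> jog_arm(
  increments=[
    [0,0,0,0,0,-0.002,0.2],
  ],
)

```text
clock: 5.58
ee_pos: [564.5, 129.8, 177.1]
orientation: [0.0, 0.576, 0.818, 0.001]
force: [10.3, 3.8, -9.9]
grip_width: 28.5
```

>>> jog_arm(
  increments=[
    [0,0,0,0,0,-0.002,0.2],
  ],
)

```text
clock: 5.7
ee_pos: [564.5, 129.8, 179.0]
orientation: [0.0, 0.576, 0.818, 0.001]
force: [11.0, 2.5, -10.3]
grip_width: 28.7
```

>>> jog_arm(
  increments=[
    [0,0,0,0,0,-0.002,0.2],
  ],
)

```text
clock: 5.82
ee_pos: [564.5, 129.8, 181.0]
orientation: [0.0, 0.576, 0.818, 0.001]
force: [10.9, 3.3, -10.8]
grip_width: 28.6
```

>>> jog_arm(
  increments=[
    [0,0,0,0,0,-0.002,0.2],
  ],
)

```text
clock: 5.95
ee_pos: [564.5, 129.8, 183.0]
orientation: [0.0, 0.576, 0.818, 0.001]
force: [9.8, 2.6, -10.2]
grip_width: 28.3
```

>>> jog_arm(
  increments=[
    [0,0,0,0,0,-0.002,0.2],
  ],
)

```text
clock: 6.08
ee_pos: [564.5, 129.8, 185.0]
orientation: [0.0, 0.576, 0.818, 0.001]
force: [10.6, 2.8, -10.2]
grip_width: 28.6
```

>>> jog_arm(
  increments=[
    [0,0,0,0,0.0003,-0.002,0.2],
  ],
)

```text
clock: 6.2
ee_pos: [564.5, 129.8, 186.9]
orientation: [0.0, 0.576, 0.818, 0.0]
force: [7.8, 2.9, -11.3]
grip_width: 28.6
```

>>> jog_arm(
  increments=[
    [0,0,0,0,0,-0.002,0.2],
  ],
)

```text
clock: 6.32
ee_pos: [564.5, 129.8, 188.9]
orientation: [0.0, 0.576, 0.818, 0.0]
force: [9.1, 2.6, -10.2]
grip_width: 28.4
```

>>> jog_arm(
  increments=[
    [0,0,0,0,0,-0.002,0.2],
  ],
)

```text
clock: 6.45
ee_pos: [564.5, 129.9, 190.9]
orientation: [0.0, 0.576, 0.818, 0.0]
force: [9.3, 2.5, -11.6]
grip_width: 28.3
```

>>> jog_arm(
  increments=[
    [0,0,0,0,0.0004,-0.002,0.2],
  ],
)

```text
clock: 6.58
ee_pos: [564.5, 129.8, 192.7]
orientation: [-0.0, 0.576, 0.818, -0.0]
force: [6.0, 0.6, -9.7]
grip_width: 29.0
```

>>> jog_arm(
  increments=[
    [0,0,0,0,0.0004,-0.002,0.2],
  ],
)

```text
clock: 6.7
ee_pos: [564.5, 129.8, 194.5]
orientation: [-0.001, 0.576, 0.818, -0.001]
force: [4.5, 0.3, -10.3]
grip_width: 28.4
```

>>> jog_arm(
  increments=[
    [0,0,0,0,0,-0.002,0.2],
  ],
)

```text
clock: 6.82
ee_pos: [564.5, 129.8, 196.7]
orientation: [-0.001, 0.576, 0.818, -0.001]
force: [4.8, 1.9, -10.2]
grip_width: 28.2
```

>>> jog_arm(
  increments=[
    [0,0,0,0,0,-0.002,0.2],
  ],
)

```text
clock: 6.95
ee_pos: [564.5, 129.8, 199.0]
orientation: [-0.001, 0.576, 0.818, -0.001]
force: [3.6, 0.5, -10.6]
grip_width: 28.5
```

>>> jog_arm(
  increments=[
    [0,0,0,0,0,-0.002,0.2],
  ],
)

```text
clock: 7.08
ee_pos: [564.5, 129.8, 201.4]
orientation: [-0.0, 0.576, 0.818, -0.0]
force: [3.5, -0.3, -10.9]
grip_width: 28.3
```

>>> jog_arm(
  increments=[
    [0,0,0,0,0,-0.002,0.2],
  ],
)

```text
clock: 7.2
ee_pos: [564.5, 129.8, 203.2]
orientation: [-0.0, 0.576, 0.818, -0.0]
force: [5.7, 0.3, -16.4]
grip_width: 28.6
```

>>> jog_arm(
  increments=[
    [0,0,0,0,0,-0.002,0.2],
  ],
)

```text
clock: 7.32
ee_pos: [564.5, 129.8, 204.9]
orientation: [-0.0, 0.576, 0.818, -0.001]
force: [6.8, -0.1, -21.5]
grip_width: 28.8
```

>>> jog_arm(
  increments=[
    [0,0,0,0,0,-0.002,0.2],
  ],
)

```text
clock: 7.45
ee_pos: [564.5, 129.8, 207.1]
orientation: [-0.0, 0.576, 0.818, -0.001]
force: [5.0, -1.1, -13.4]
grip_width: 28.4
```

>>> jog_arm(
  increments=[
    [0,0,0,0,0,-0.002,0.2],
  ],
)

```text
clock: 7.58
ee_pos: [564.5, 129.8, 209.5]
orientation: [-0.0, 0.576, 0.818, -0.0]
force: [3.2, -1.6, -11.0]
grip_width: 28.1
```

>>> jog_arm(
  increments=[
    [0,0,0,0,0,-0.002,0.2],
  ],
)

```text
clock: 7.7
ee_pos: [564.5, 129.9, 212.0]
orientation: [-0.0, 0.576, 0.818, -0.0]
force: [1.0, -1.0, -11.0]
grip_width: 28.4
```

>>> jog_arm(
  increments=[
    [0,0,0,0,0,-0.002,0.2],
  ],
)

```text
clock: 7.82
ee_pos: [564.6, 129.9, 214.0]
orientation: [-0.0, 0.576, 0.818, -0.0]
force: [0.3, -1.0, -9.8]
grip_width: 28.2
```

>>> jog_arm(
  increments=[
    [0,0,0,0,0,-0.002,0.2],
  ],
)

```text
clock: 7.95
ee_pos: [564.6, 129.9, 216.0]
orientation: [-0.0, 0.576, 0.818, -0.0]
force: [1.1, -1.2, -10.5]
grip_width: 28.6
```

>>> jog_arm(
  increments=[
    [0,0,0,0,0,-0.002,0.2],
  ],
)

```text
clock: 8.07
ee_pos: [564.6, 129.9, 217.9]
orientation: [-0.0, 0.576, 0.818, -0.0]
force: [0.4, -1.8, -10.5]
grip_width: 28.3
```

>>> jog_arm(
  increments=[
    [0,0,0,0,0,-0.002,0.2],
  ],
)

```text
clock: 8.2
ee_pos: [564.6, 129.9, 219.9]
orientation: [-0.0, 0.576, 0.818, -0.0]
force: [-0.4, -2.4, -10.3]
grip_width: 28.4
```

>>> jog_arm(
  increments=[
    [0,0,0,0,0,-0.002,0.2],
  ],
)

```text
clock: 8.32
ee_pos: [564.6, 129.9, 221.9]
orientation: [-0.0, 0.576, 0.818, -0.0]
force: [-1.9, -2.9, -9.7]
grip_width: 28.5
```

>>> jog_arm(
  increments=[
    [0,0,0,0,0,-0.002,0.2],
  ],
)

```text
clock: 8.45
ee_pos: [564.5, 129.9, 223.4]
orientation: [-0.0, 0.576, 0.818, -0.0]
force: [0.3, -2.0, -14.2]
grip_width: 28.4
```

>>> jog_arm(
  increments=[
    [0,0,0,0,0,-0.002,0.2],
  ],
)

```text
clock: 8.57
ee_pos: [564.6, 129.9, 225.3]
orientation: [-0.0, 0.576, 0.818, -0.0]
force: [0.3, -2.6, -17.5]
grip_width: 28.3
```

>>> jog_arm(
  increments=[
    [0,0,0,0,0,-0.002,0.2],
  ],
)

```text
clock: 8.7
ee_pos: [564.6, 129.9, 227.5]
orientation: [-0.0, 0.576, 0.818, -0.0]
force: [-0.5, -4.3, -13.7]
grip_width: 28.3
```

>>> jog_arm(
  increments=[
    [0,0,0,0,0,-0.002,0.2],
  ],
)

```text
clock: 8.82
ee_pos: [564.6, 129.9, 230.2]
orientation: [-0.0, 0.576, 0.818, -0.0]
force: [-3.1, -3.9, -12.2]
grip_width: 28.5
```

>>> jog_arm(
  increments=[
    [0,0,0,0,0,-0.002,0.2],
  ],
)

```text
clock: 8.95
ee_pos: [564.6, 129.9, 232.5]
orientation: [-0.0, 0.576, 0.818, -0.0]
force: [-5.0, -3.9, -10.4]
grip_width: 28.8
```

>>> jog_arm(
  increments=[
    [0,0,0,0,0,-0.002,0.2],
  ],
)

```text
clock: 9.07
ee_pos: [564.6, 129.9, 234.5]
orientation: [-0.0, 0.576, 0.818, -0.0]
force: [-3.8, -3.8, -10.3]
grip_width: 28.5
```

>>> jog_arm(
  increments=[
    [0,0,0,0,0,-0.002,0.2],
  ],
)

```text
clock: 9.2
ee_pos: [564.6, 129.9, 236.6]
orientation: [-0.0, 0.576, 0.818, -0.0]
force: [-4.3, -3.5, -11.4]
grip_width: 28.6
```

>>> jog_arm(
  increments=[
    [0,0,0,0,0,-0.002,0.2],
  ],
)

```text
clock: 9.32
ee_pos: [564.6, 129.9, 238.5]
orientation: [-0.0, 0.576, 0.818, -0.0]
force: [-4.9, -4.7, -10.2]
grip_width: 28.3
```

>>> jog_arm(
  increments=[
    [0,0,0,0,0,-0.002,0.2],
  ],
)

```text
clock: 9.45
ee_pos: [564.6, 129.9, 240.5]
orientation: [-0.0, 0.576, 0.818, -0.0]
force: [-3.5, -4.0, -9.8]
grip_width: 28.6
```

>>> jog_arm(
  increments=[
    [0,0,0,0,0,-0.002,0.2],
  ],
)

```text
clock: 9.57
ee_pos: [564.6, 129.9, 242.5]
orientation: [-0.0, 0.576, 0.818, -0.0]
force: [-2.6, -4.5, -13.5]
grip_width: 28.1
```

>>> jog_arm(
  increments=[
    [0,0,0,0,0,-0.002,0.2],
  ],
)

```text
clock: 9.7
ee_pos: [564.6, 129.9, 244.1]
orientation: [-0.0, 0.576, 0.818, -0.0]
force: [-2.3, -4.1, -17.6]
grip_width: 28.7
```

>>> jog_arm(
  increments=[
    [0,0,0,0,0,-0.002,0.2],
  ],
)

```text
clock: 9.82
ee_pos: [564.6, 129.9, 245.8]
orientation: [-0.0, 0.576, 0.818, -0.0]
force: [-1.9, -4.4, -17.8]
grip_width: 28.6
```

>>> jog_arm(
  increments=[
    [0,0,0,0,0,-0.002,0.2],
  ],
)

```text
clock: 9.95
ee_pos: [564.6, 129.9, 247.8]
orientation: [-0.0, 0.576, 0.818, -0.0]
force: [-3.9, -4.6, -13.9]
grip_width: 28.5
```

>>> jog_arm(
  increments=[
    [0,0,0,0,0,-0.002,0.2],
  ],
)

```text
clock: 10.07
ee_pos: [564.6, 129.9, 250.2]
orientation: [-0.0, 0.576, 0.818, -0.0]
force: [-5.1, -5.0, -11.2]
grip_width: 28.1
```

>>> jog_arm(
  increments=[
    [0,0,0,0,0,-0.002,0.2],
  ],
)

```text
clock: 10.2
ee_pos: [564.6, 129.9, 252.5]
orientation: [-0.0, 0.576, 0.818, -0.0]
force: [-5.3, -4.1, -10.1]
grip_width: 28.1
```

>>> jog_arm(
  increments=[
    [0,0,0,0,0,-0.002,0.2],
  ],
)

```text
clock: 10.32
ee_pos: [564.6, 129.9, 254.5]
orientation: [-0.0, 0.576, 0.818, -0.0]
force: [-5.6, -5.4, -10.7]
grip_width: 28.3
```

>>> jog_arm(
  increments=[
    [0,0,0,0,0,-0.002,0.2],
  ],
)

```text
clock: 10.45
ee_pos: [564.6, 129.9, 256.5]
orientation: [-0.0, 0.576, 0.818, -0.0]
force: [-4.9, -4.5, -10.0]
grip_width: 28.2
```

>>> jog_arm(
  increments=[
    [0,0,0,0,0,0,0.2],
    [0,0,0,-0.0003,-0.0006,0.001,0.2],
    [0,0,0,0,0,0.001,0.2],
  ],
)

```text
clock: 10.82
ee_pos: [564.7, 129.9, 256.3]
orientation: [0.001, 0.576, 0.818, 0.001]
force: [-8.9, -2.7, 4.9]
grip_width: 28.8
```

>>> jog_arm(
  increments=[
    [0,0,0,0,0,0.001,0.2],
  ],
)

```text
clock: 10.95
ee_pos: [564.7, 129.9, 255.5]
orientation: [0.001, 0.576, 0.818, 0.001]
force: [-9.6, -2.8, 4.1]
grip_width: 28.0
```

>>> jog_arm(
  increments=[
    [0,0,0,0,0,0.001,0.2],
  ],
)

```text
clock: 11.08
ee_pos: [564.7, 129.9, 254.5]
orientation: [0.001, 0.576, 0.818, 0.001]
force: [-9.5, -3.2, 3.9]
grip_width: 28.5
```

>>> jog_arm(
  increments=[
    [0,0,0,0,0,0.0005,0.2],
  ],
)

```text
clock: 11.2
ee_pos: [564.7, 129.9, 253.9]
orientation: [0.001, 0.576, 0.818, 0.001]
force: [-8.5, -2.9, 3.6]
grip_width: 28.8
```

>>> jog_arm(
  increments=[
    [0,0,0,0,0,0.0005,0.2],
  ],
)

```text
clock: 11.32
ee_pos: [564.7, 129.9, 253.4]
orientation: [0.001, 0.576, 0.818, 0.001]
force: [-8.4, -3.3, 3.8]
grip_width: 28.4
```

>>> jog_arm(
  increments=[
    [0,0,0,0,-0.0005,0.0005,0.2],
  ],
)

```text
clock: 11.45
ee_pos: [564.7, 129.9, 253.1]
orientation: [0.001, 0.576, 0.818, 0.002]
force: [-4.8, -1.2, 3.5]
grip_width: 28.2
```

>>> jog_arm(
  increments=[
    [0,0,0,0,-0.0005,0.0005,0.2],
  ],
)

```text
clock: 11.58
ee_pos: [564.7, 129.9, 252.7]
orientation: [0.002, 0.576, 0.818, 0.002]
force: [-1.1, 1.5, 4.5]
grip_width: 28.5
```

>>> jog_arm(
  increments=[
    [0,0,0,0,0,0.0005,0.2],
  ],
)

```text
clock: 11.7
ee_pos: [564.7, 129.9, 252.2]
orientation: [0.002, 0.576, 0.818, 0.002]
force: [-4.7, 0.6, 13.2]
grip_width: 28.8
```

>>> jog_arm(
  increments=[
    [0,0,0,0,0,0.0005,0.2],
  ],
)

```text
clock: 11.82
ee_pos: [564.8, 129.9, 252.1]
orientation: [0.002, 0.576, 0.818, 0.002]
force: [-7.0, 0.3, 16.4]
grip_width: 28.3
```

>>> jog_arm(
  increments=[
    [0,0,0,0,0,0,0.2],
  ],
)

```text
clock: 11.95
ee_pos: [564.7, 129.9, 252.1]
orientation: [0.002, 0.575, 0.818, 0.002]
force: [-7.0, 0.1, 13.5]
grip_width: 28.4
```

>>> jog_arm(
  increments=[
    [0,0,0,0,0,0,0.7],
    [0,0,0,0,0,0,1],
    [0,0,0,0,0,0,1],
    [0,0,0,0,0,0,1],
    [0,0,0,0,0,0,1],
  ],
)

```text
clock: 12.58
ee_pos: [563.5, 129.2, 248.8]
orientation: [-0.0, 0.576, 0.818, 0.0]
force: [0.0, 0.6, 0.6]
grip_width: 85.4
```

```bash
python3 - <<'E'
from h import *
np.set_printoptions(precision=3,suppress=True)
s=bot.read_state();print(s["clock"],s["ee_pos"],s["force"],s["grip_width"],s["wrist_torque"])
g=cam("wrist");cv2.imwrite("pics/w4.png",g["frame"])
g=cam("scene");cv2.imwrite("pics/s4.png",cv2.resize(g["frame"][130:300,260:460],None,fx=4,fy=3.5))
E
```

```text
12.575 [563.491 129.186 248.83 ] [0.01 0.6  0.63] 85.44436208073563 [0.034 0.001 0.066]
```

View pics/w4.png

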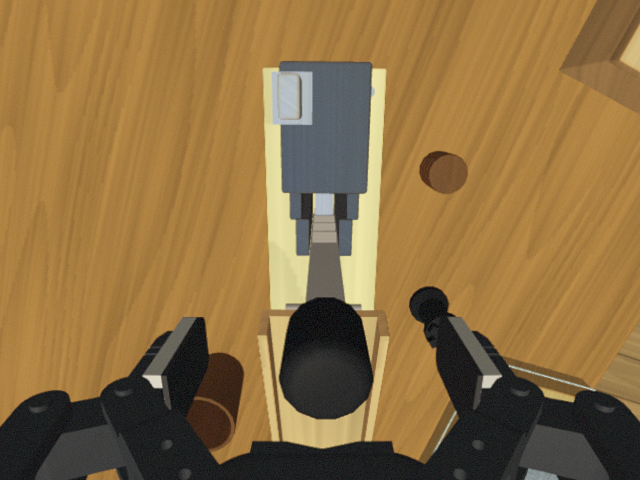

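View pics/s4.png

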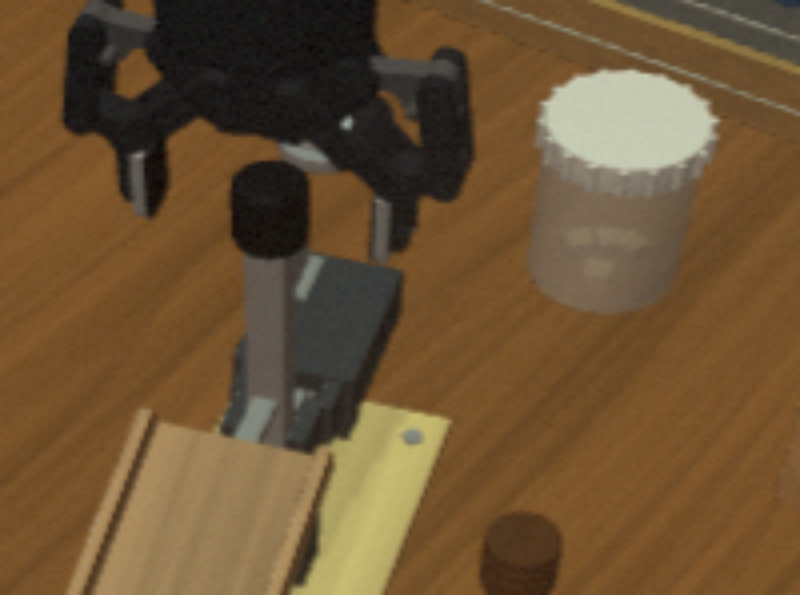

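```bash
python3 - <<'E'
from h import *
np.set_printoptions(precision=1,suppress=True)
s=cam("scene")
for z in (203,207,210,275,280,285,290,295): print(z,proj(s,(563.8,129,z)))
E
```

```text
203 [[326.1 220.7]]
207 [[326.1 219. ]]
210 [[326.1 217.7]]
275 [[325.8 188.3]]
280 [[325.8 185.8]]
285 [[325.8 183.4]]
290 [[325.7 180.9]]
295 [[325.7 178.5]]
```

>>> jog_arm(
  increments=[
    [0,0,0,0,0,-0.025,1],
    [0,0,0,0,0,-0.025,1],
    [0,0,0,0.022,-0.0048,0,1],
    [0,0,0,0.022,-0.0048,0,1],
    [0,0,0,0.022,-0.0048,0,1],
    [0,0,0,0.022,-0.0048,0,1],
    [0,0,0,0,0,0.04,1],
    [0,0,0,0,0,0.04,1],
    [0,0,0,0,0,0.02,1],
    [0,0,0,0,0,0,1],
    [0,0,0,0,0,0,1],
  ],
)

```text
clock: 14.1
ee_pos: [515.6, 206.1, 199.5]
orientation: [0.0, 0.575, 0.818, 0.0]
force: [0.2, -0.2, -0.1]
grip_width: 85.2
```

```bash
python3 - <<'E'
from h import *
np.set_printoptions(precision=1,suppress=True)
s=bot.read_state();print(s["clock"],s["ee_pos"],s["force"])
print("tab in tool axes",(np.linalg.inv(T_tool(s))@[515.8,205.8,163,1])[:3])
g=cam("wrist");cv2.imwrite("pics/w5.png",g["frame"]);np.save("w5.npy",g["W"])
E
```

```text
14.1 [515.6 206.1 199.5] [ 0.2 -0.2 -0.1]
tab in tool axes [-0.4  0.1 36.5]
```

View pics/w5.png

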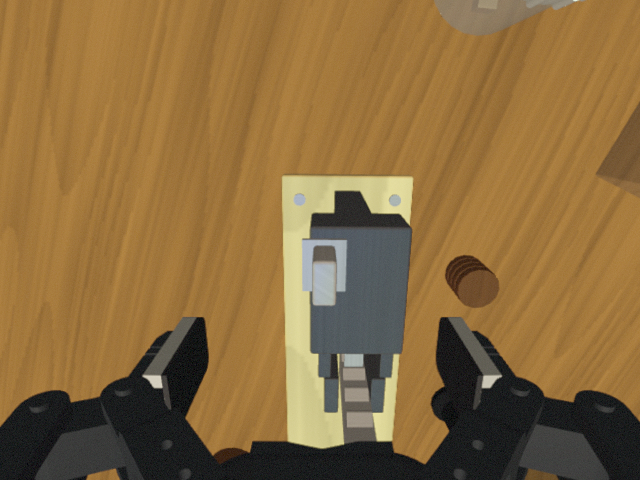

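>>> jog_arm(
  increments=[
    [0,0,0,0,0.0006,0.02,1],
    [0,0,0,0,0,0.02,1],
    [0,0,0,0,0,0.017,1],
    [0,0,0,0,0,0,1],
    [0,0,0,0,0,0,0.05],
    [0,0,0,0,0,0,0],
    [0,0,0,0,0,0,0],
    [0,0,0,0,0,0,0],
    [0,0,0,0,0,0,0],
    [0,0,0,0,0,0,0],
    [0,0,0,0,0,0,0],
  ],
  force=25,
)

```text
clock: 15.52
ee_pos: [516.7, 205.9, 142.2]
orientation: [0.0, 0.576, 0.818, 0.001]
force: [3.9, 2.5, 2.2]
grip_width: 11.6
```

```bash
python3 - <<'E'
from h import *
np.set_printoptions(precision=1,suppress=True)
s=bot.read_state();print(s["clock"],s["ee_pos"],s["force"],s["grip_width"])
g=cam("wrist");cv2.imwrite("pics/w6.png",g["frame"])
E
```

```text
15.525 [516.7 205.9 142.2] [3.9 2.5 2.2] 11.577749676808134
```

View pics/w6.png

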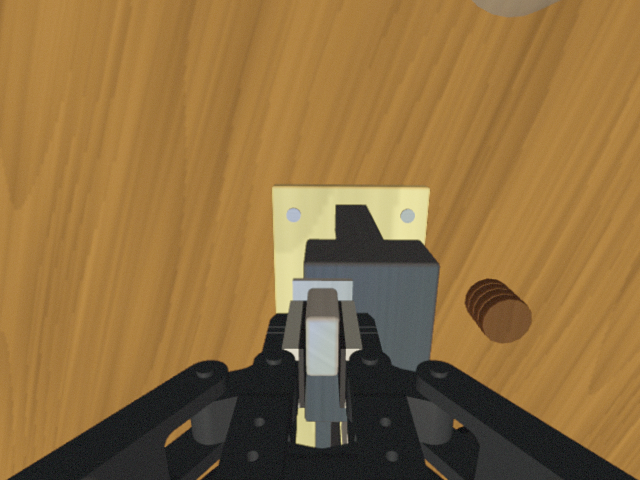

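Tab gripped (width 11.6 mm, no slide yet). Slide it along +tool y.

>>> jog_arm(
  increments=[
    [0,0,0,0,0.003,0,0],
    [0,0,0,0,0.003,0,0],
    [0,0,0,0,0.003,0,0],
    [0,0,0,0,0.003,0,0],
    [0,0,0,0,0.003,0,0],
  ],
)

```text
clock: 16.2
ee_pos: [530.0, 210.6, 142.2]
orientation: [-0.0, 0.576, 0.818, -0.001]
force: [-1.7, -1.7, 7.8]
grip_width: 11.0
```

>>> jog_arm(
  increments=[
    [0,0,0,0,0.0015,0,0],
    [0,0,0,0,0.0015,0,0],
  ],
)

```text
clock: 16.45
ee_pos: [532.9, 211.5, 142.2]
orientation: [-0.0, 0.576, 0.818, -0.001]
force: [-1.9, -1.5, 8.4]
grip_width: 11.4
```

>>> jog_arm(
  increments=[
    [0,0,0,0,0.001,0,0],
    [0,0,0,0,0.001,0,0],
  ],
)

```text
clock: 16.7
ee_pos: [534.7, 212.2, 142.2]
orientation: [-0.0, 0.576, 0.818, -0.001]
force: [-1.4, -2.3, 7.3]
grip_width: 11.4
```

>>> jog_arm(
  increments=[
    [0,0,0,0,0.001,0,0],
    [0,0,0,0,0,0,0],
  ],
)

```text
clock: 16.95
ee_pos: [535.7, 212.5, 142.2]
orientation: [-0.0, 0.576, 0.818, -0.001]
force: [-2.0, -1.1, 7.2]
grip_width: 11.0
```

>>> jog_arm(
  increments=[
    [0,0,0,0,0.0007,0,0],
    [0,0,0,0,0,0,0],
  ],
)

```text
clock: 17.2
ee_pos: [535.7, 212.6, 142.2]
orientation: [-0.001, 0.576, 0.818, -0.001]
force: [-5.8, -3.6, 10.5]
grip_width: 11.2
```

>>> jog_arm(
  increments=[
    [0,0,0,0,0,0,0.5],
    [0,0,0,0,0,0,1],
    [0,0,0,0,0,0,1],
    [0,0,0,0,0,0,1],
    [0,0,0,0,0,0,1],
    [0,0,0,0,0,-0.03,1],
    [0,0,0,0,0,-0.03,1],
    [0,0,0,0.03,0,-0.04,1],
    [0,0,0,0.03,0,-0.04,1],
    [0,0,0,0.03,0,-0.02,1],
    [0,0,0,0,0,0,1],
    [0,0,0,0,0,0,1],
  ],
)

```text
clock: 18.7
ee_pos: [506.2, 297.2, 301.0]
orientation: [-0.0, 0.576, 0.818, -0.001]
force: [0.4, 0.6, -0.0]
grip_width: 85.2
```

```bash
python3 - <<'E'
from h import *
np.set_printoptions(precision=1,suppress=True)
s=bot.read_state();print(s["clock"],s["ee_pos"],s["force"],s["grip_width"])
g=cam("wrist");cv2.imwrite("pics/w7.png",g["frame"])
g=cam("scene");cv2.imwrite("pics/s7.png",cv2.resize(g["frame"][130:400,190:460],None,fx=2.2,fy=2.2))
g=cam("top");cv2.imwrite("pics/t7.png",g["frame"])
E
```

```text
18.7 [506.2 297.2 301. ] [ 0.4  0.6 -0. ] 85.17101446432171
```

View pics/w7.png

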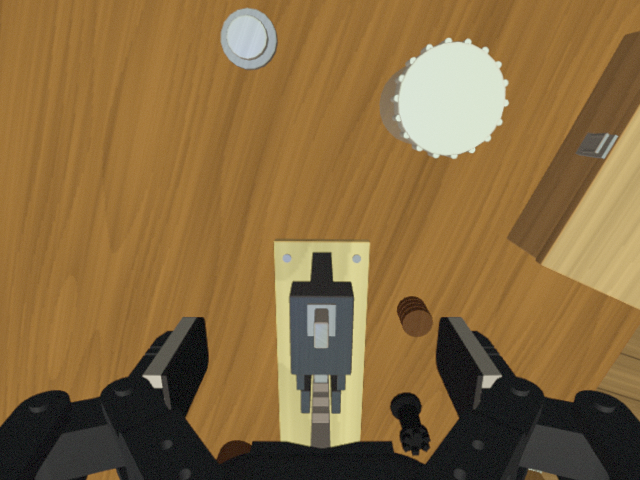

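View pics/s7.png

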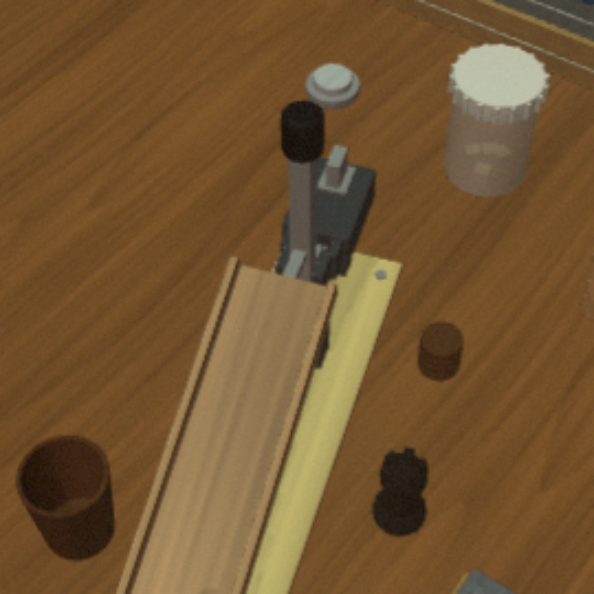

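View pics/t7.png

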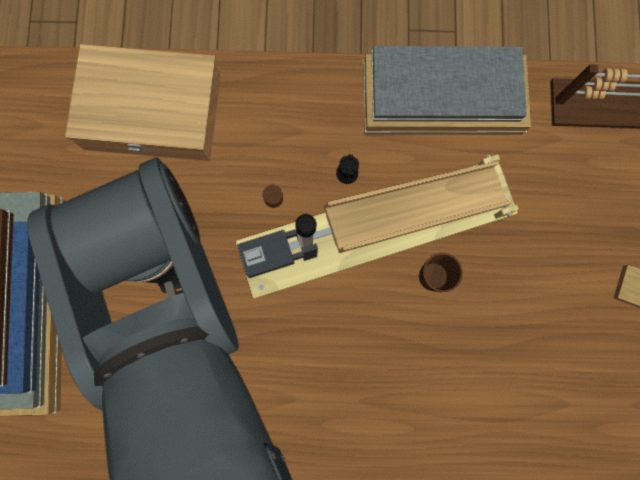

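```bash
python3 -c "
from station import bot
print(bot.finish_job())"
```

```text
the job is handed in; nothing more can be done
None
```

The column is set at its third notch and the lock tab is home. I handed the job in at about 19 s on the robot clock; no verdict came back.

- **Raising:** I gripped the knob and pulled it up at about 16 mm/s. Three force peaks showed the teeth, at 21.5, 17.5 and 17.8 N over a smooth pull of about 10 N. I stopped about 10 mm past the third crest, well before the fourth tooth.
- **Seating:** Pushing down met about 4 N of friction, then a hard stop after about 4 mm. The push reached 16.4 N and settled to 13.5 N before I let go. That is above the suggested 9 to 13 N, but I estimate 12 to 13 N on the pawl, under the 20 N limit. Side forces of up to about 11 N on the knob built up while raising and lowering it, and I trimmed them as I went.
- **Locking:** I slid the tab 20.1 mm until the force rose at its stop, then opened the gripper and backed away.

**Last checks:**
- The scene camera gives a knob origin of about 269 mm, against the allowed 259.7 to 279.9 mm. This includes about 4 mm added for a low bias I saw in camera heights.
- The knob stood at the same height after locking, within about 1 pixel.
- The tab looks home on the housing, and the rook, draughts, dice cup and canister look unmoved.
- The wrist force is about zero.
- I could not measure the tooth's bearing force on the pawl after letting go. I expect more than 7.5 N because the column's own friction should hold it.

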